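# Sort stray vials and bottle into the two-bay carrier

## Task

The steel carrier has two bays: one already holds a bottle, the other a vial. Sort the bottle and the two small vials that stand on the open worktop just right of the carrier (not the vials far off by the storage box), each into the bay that holds its own kind, setting each down gently so that it stands upright on the bay's floor, and without shifting or tipping the two that are already there. Then swing the carrier's folded handle fully upright, ready for carrying, and leave the flask, tape roll and marker alone.

Things in the scene. Friction and masses are not known exactly. Their poses are not given: they have to be found in the camera images.
- carrier: fixed open steel bottle carrier with two square bays side by side, 138 mm (its x, front to back) by 262 mm (its y) outside, walls 4 mm thick and 28 mm high, floor top 5 mm above its underside. A 4 mm divider at y = 0 separates the left bay (+y) from the right bay (-y). At each end a pivot ear rises to z 60 mm. Origin at the centre of its underside; -x is its front, towards the robot
- bay_left (a point): centre of the floor (top face, z 5 mm) of the carrier's left bay (+y side); the bay is 130 mm along x by 125 mm along y inside; axes as the carrier's
- bay_right (a point): centre of the floor (top face, z 5 mm) of the carrier's right bay (-y side); the bay is 130 mm along x by 125 mm along y inside; axes as the carrier's
- handle (a joint): angle of the carrier's carrying handle, a stiff wire bail (8 mm wire, arms 130 mm long at y = +-138 mm) on pivots at both ends. 0 = folded down to the front (grip 128 mm in front of the pivot line and 22 mm above it), growing as the grip is swung up and back; 1.40 rad = upright, at its stop. It stays at any angle it is left at; moving it takes about 2 N at the grip
- handle_grip (a point): centre of the handle's black grip tube, 16 mm diameter and 130 mm long, lying along the carrier's y; 130 mm from the pivot line
- handle_pivot (a point): middle of the handle's pivot line, which runs along the carrier's y, 45 mm above the carrier's underside; axes as the carrier's
- home_bottle: bottle already standing in the back half of one bay, which marks that bay as the bottle bay; clear glass reagent bottle with a black cap (fixed), body 46 mm diameter up to z 53 mm, sloping shoulder, neck 23 mm diameter, cap 26 mm diameter from z 76 to 87 mm, about 90 g; origin at the centre of its underside, z up
- home_vial: vial already standing in the back half of the other bay, which marks that bay as the vial bay; clear glass sample vial with a ribbed black screw cap (fixed), body 26 mm diameter up to z 57 mm, cap 20 mm diameter above, 64 mm tall overall, about 27 g; origin at the centre of its underside, z up
- stray_bottle: stray bottle standing on the worktop to the right of the carrier; clear glass reagent bottle with a black cap (fixed), body 46 mm diameter up to z 53 mm, sloping shoulder, neck 23 mm diameter, cap 26 mm diameter from z 76 to 87 mm, about 90 g; origin at the centre of its underside, z up
- stray_vial_a: stray vial standing on the worktop to the right of the carrier; clear glass sample vial with a ribbed black screw cap (fixed), body 26 mm diameter up to z 57 mm, cap 20 mm diameter above, 64 mm tall overall, about 27 g; origin at the centre of its underside, z up
- stray_vial_b: second stray vial standing on the worktop to the right of the carrier; clear glass sample vial with a ribbed black screw cap (fixed), body 26 mm diameter up to z 57 mm, cap 20 mm diameter above, 64 mm tall overall, about 27 g; origin at the centre of its underside, z up
- flask: bystander: clear glass conical flask, 66 mm base diameter, 94 mm tall, on the worktop; origin at the centre of its underside
- tape: bystander: flat roll of tan tape, 96 mm diameter, 25 mm high, on the worktop behind the strays; origin at the centre of its underside
- marker: bystander: white marker pen with green cap lying on the worktop near its front edge, 135 mm long, 17 mm thick; origin at the centre of its underside
Not all that is in view belongs to the job. What is shaped like the home_vial but red is not meant.

How it is judged (in metres and radians):
On the way, in this order (a step that is already met when the one before it is completed fails the run):
1. the bottle and both vials stand in the bays of their own kind ((((x of home_bottle in the frame of bay_left between -0.064 and 0.064 m and y of home_bottle in the frame of bay_left between -0.0615 and 0.0615 m and z of home_bottle in the frame of bay_left between -0.004 and 0.004 m and angle between home_bottle's own z axis and vertical below 0.1 rad and linear speed of home_bottle below 0.03 m/s) and (x of stray_bottle in the frame of bay_left between -0.064 and 0.064 m and y of stray_bottle in the frame of bay_left between -0.0615 and 0.0615 m and z of stray_bottle in the frame of bay_left between -0.004 and 0.004 m and angle between stray_bottle's own z axis and vertical below 0.1 rad and linear speed of stray_bottle below 0.03 m/s) and (x of home_vial in the frame of bay_right between -0.064 and 0.064 m and y of home_vial in the frame of bay_right between -0.0615 and 0.0615 m and z of home_vial in the frame of bay_right between -0.004 and 0.004 m and angle between home_vial's own z axis and vertical below 0.1 rad and linear speed of home_vial below 0.03 m/s) and (x of stray_vial_a in the frame of bay_right between -0.064 and 0.064 m and y of stray_vial_a in the frame of bay_right between -0.0615 and 0.0615 m and z of stray_vial_a in the frame of bay_right between -0.004 and 0.004 m and angle between stray_vial_a's own z axis and vertical below 0.1 rad and linear speed of stray_vial_a below 0.03 m/s) and (x of stray_vial_b in the frame of bay_right between -0.064 and 0.064 m and y of stray_vial_b in the frame of bay_right between -0.0615 and 0.0615 m and z of stray_vial_b in the frame of bay_right between -0.004 and 0.004 m and angle between stray_vial_b's own z axis and vertical below 0.1 rad and linear speed of stray_vial_b below 0.03 m/s)) or ((x of home_bottle in the frame of bay_right between -0.064 and 0.064 m and y of home_bottle in the frame of bay_right between -0.0615 and 0.0615 m and z of home_bottle in the frame of bay_right between -0.004 and 0.004 m and angle between home_bottle's own z axis and vertical below 0.1 rad and linear speed of home_bottle below 0.03 m/s) and (x of stray_bottle in the frame of bay_right between -0.064 and 0.064 m and y of stray_bottle in the frame of bay_right between -0.0615 and 0.0615 m and z of stray_bottle in the frame of bay_right between -0.004 and 0.004 m and angle between stray_bottle's own z axis and vertical below 0.1 rad and linear speed of stray_bottle below 0.03 m/s) and (x of home_vial in the frame of bay_left between -0.064 and 0.064 m and y of home_vial in the frame of bay_left between -0.0615 and 0.0615 m and z of home_vial in the frame of bay_left between -0.004 and 0.004 m and angle between home_vial's own z axis and vertical below 0.1 rad and linear speed of home_vial below 0.03 m/s) and (x of stray_vial_a in the frame of bay_left between -0.064 and 0.064 m and y of stray_vial_a in the frame of bay_left between -0.0615 and 0.0615 m and z of stray_vial_a in the frame of bay_left between -0.004 and 0.004 m and angle between stray_vial_a's own z axis and vertical below 0.1 rad and linear speed of stray_vial_a below 0.03 m/s) and (x of stray_vial_b in the frame of bay_left between -0.064 and 0.064 m and y of stray_vial_b in the frame of bay_left between -0.0615 and 0.0615 m and z of stray_vial_b in the frame of bay_left between -0.004 and 0.004 m and angle between stray_vial_b's own z axis and vertical below 0.1 rad and linear speed of stray_vial_b below 0.03 m/s)))), for 0.2 s.
2. the handle is swung upright (value of joint handle above 1.27 rad), for 0.2 s.
At the end, for the whole second after the job is handed in: Both bottles stand in one bay and all three vials in the other (the bays as marked by the bottle and vial that were there at the start), each upright within 0.1 rad, on the bay floor within 4 mm and at rest; the handle is upright (joint above 1.27 rad, stop at 1.40) and at rest ((((x of home_bottle in the frame of bay_left between -0.064 and 0.064 m and y of home_bottle in the frame of bay_left between -0.0615 and 0.0615 m and z of home_bottle in the frame of bay_left between -0.004 and 0.004 m and angle between home_bottle's own z axis and vertical below 0.1 rad and linear speed of home_bottle below 0.03 m/s) and (x of stray_bottle in the frame of bay_left between -0.064 and 0.064 m and y of stray_bottle in the frame of bay_left between -0.0615 and 0.0615 m and z of stray_bottle in the frame of bay_left between -0.004 and 0.004 m and angle between stray_bottle's own z axis and vertical below 0.1 rad and linear speed of stray_bottle below 0.03 m/s) and (x of home_vial in the frame of bay_right between -0.064 and 0.064 m and y of home_vial in the frame of bay_right between -0.0615 and 0.0615 m and z of home_vial in the frame of bay_right between -0.004 and 0.004 m and angle between home_vial's own z axis and vertical below 0.1 rad and linear speed of home_vial below 0.03 m/s) and (x of stray_vial_a in the frame of bay_right between -0.064 and 0.064 m and y of stray_vial_a in the frame of bay_right between -0.0615 and 0.0615 m and z of stray_vial_a in the frame of bay_right between -0.004 and 0.004 m and angle between stray_vial_a's own z axis and vertical below 0.1 rad and linear speed of stray_vial_a below 0.03 m/s) and (x of stray_vial_b in the frame of bay_right between -0.064 and 0.064 m and y of stray_vial_b in the frame of bay_right between -0.0615 and 0.0615 m and z of stray_vial_b in the frame of bay_right between -0.004 and 0.004 m and angle between stray_vial_b's own z axis and vertical below 0.1 rad and linear speed of stray_vial_b below 0.03 m/s)) or ((x of home_bottle in the frame of bay_right between -0.064 and 0.064 m and y of home_bottle in the frame of bay_right between -0.0615 and 0.0615 m and z of home_bottle in the frame of bay_right between -0.004 and 0.004 m and angle between home_bottle's own z axis and vertical below 0.1 rad and linear speed of home_bottle below 0.03 m/s) and (x of stray_bottle in the frame of bay_right between -0.064 and 0.064 m and y of stray_bottle in the frame of bay_right between -0.0615 and 0.0615 m and z of stray_bottle in the frame of bay_right between -0.004 and 0.004 m and angle between stray_bottle's own z axis and vertical below 0.1 rad and linear speed of stray_bottle below 0.03 m/s) and (x of home_vial in the frame of bay_left between -0.064 and 0.064 m and y of home_vial in the frame of bay_left between -0.0615 and 0.0615 m and z of home_vial in the frame of bay_left between -0.004 and 0.004 m and angle between home_vial's own z axis and vertical below 0.1 rad and linear speed of home_vial below 0.03 m/s) and (x of stray_vial_a in the frame of bay_left between -0.064 and 0.064 m and y of stray_vial_a in the frame of bay_left between -0.0615 and 0.0615 m and z of stray_vial_a in the frame of bay_left between -0.004 and 0.004 m and angle between stray_vial_a's own z axis and vertical below 0.1 rad and linear speed of stray_vial_a below 0.03 m/s) and (x of stray_vial_b in the frame of bay_left between -0.064 and 0.064 m and y of stray_vial_b in the frame of bay_left between -0.0615 and 0.0615 m and z of stray_vial_b in the frame of bay_left between -0.004 and 0.004 m and angle between stray_vial_b's own z axis and vertical below 0.1 rad and linear speed of stray_vial_b below 0.03 m/s))) and value of joint handle above 1.27 rad and velocity of joint handle between -0.05 and 0.05 rad/s); the robot touches nothing.
It fails at once if the flask, tape roll or marker is pushed more than 2 cm, or the flask tipped (distance of any of flask, tape, marker from where it was at the start of the episode above 0.02 m or angle between flask's own z axis and vertical above 0.4 rad).
It fails at once if the bottle or vial already in the carrier is shifted more than 2 cm or tipped ((distance of home_bottle from where it was at the start of the episode above 0.02 m or angle between home_bottle's own z axis and vertical above 0.4 rad) or (distance of home_vial from where it was at the start of the episode above 0.02 m or angle between home_vial's own z axis and vertical above 0.4 rad)).
It fails at once if a stray is dropped into the carrier from more than about 3 cm ((linear speed of stray_bottle above 0.75 m/s and z of stray_bottle in the frame of carrier below 0.05 m and x of stray_bottle in the frame of carrier between -0.069 and 0.069 m and y of stray_bottle in the frame of carrier between -0.131 and 0.131 m) or (linear speed of stray_vial_a above 0.75 m/s and z of stray_vial_a in the frame of carrier below 0.05 m and x of stray_vial_a in the frame of carrier between -0.069 and 0.069 m and y of stray_vial_a in the frame of carrier between -0.131 and 0.131 m) or (linear speed of stray_vial_b above 0.75 m/s and z of stray_vial_b in the frame of carrier below 0.05 m and x of stray_vial_b in the frame of carrier between -0.069 and 0.069 m and y of stray_vial_b in the frame of carrier between -0.131 and 0.131 m)).
It also fails if it takes over 72 s, if anything falls off the work surface, if the arm or the gripper's body presses on something with over 40 N, if the wrist force passes 120 N, or if a joint passes its speed limit or range.

## Robot

A 7-joint arm with a two-finger parallel gripper is mounted at the origin on a cart in front of the work surface, level with it; the furniture and walls round the work are solid. World frame = base frame: x ahead of the robot, y to its left, z up, the work surface at z = 0. Lengths are in mm, angles in rad, forces in N, time in s.
With the tool pointing down it reaches from about 400 to 750 mm from the base axis. Payload 19.5 kg.
Tool frame: the origin (TCP) lies between the finger pads; the fingertips stand ahead of it and the grasp point (between the pads) lies 8 mm behind it (ctrl.tcp_to_tips is the z of the fingertips in the tool frame, in mm); z points along the fingers, y is the line along which they close (so a half turn about z gives the same grasp; the last joint's range is limited). The gripper opens to 85 mm and grips with 20 to 120 N. Pads are 22 mm wide; open, the fingers measure 114 mm over their backs; the gripper's body (76 mm by 85 mm) begins 54 mm behind the grasp point. The pads swing forward as they close: fully open they stand 13 mm farther back than shut.
Start: joints at [-1.36, 0.707, -0.028, 1.485, 0.022, 0.951, -0.075], TCP at [143.806, 556.701, 242.268] pointing down, gripper open.
Joint ranges: [-2.71, 2.71], [-0.32, 2.16], [-1.57, 1.52], [0, 2.45], [-1.46, 4.6], [0, 2.02], [-2.83, 2.83]. Speed limits (rad/s): [1.89, 1.89, 2.57, 2.57, 3.01, 3.01, 3.01].

## Interface

Orientations are given as a unit quaternion [x, y, z, w].
In Python, from rig import ctrl gives the robot as it stands.
- The arm moves only by the tool apply_moves, never from a script. Its argument "commands" is a list of rows, each a list of 7 numbers: the shift along the world's x, y, z each as a share of 0.05 m, from -1 to 1, then the turn, a rotation vector about the world's x, y, z each as a share of 6 degrees, from -1 to 1, then the opening, from 0 (shut) to 1 (fully open). In form: [[tx, ty, tz, rx, ry, rz, fingers], ...]. A call has 1 to 12 rows; each row shifts and turns the commanded pose from where the row before left it; what a row does not reach is not made up. A row lasts 1/8 s, in which the tool goes at most 62.5 mm and 10.7 degrees, less where a joint would pass 70% of its speed; a pose out of reach is approached as far as the arm can. A call with a number of a shift or a turn outside -1 to 1 is refused whole. A call with a gripper value outside its range is refused whole. The fingers move at their own pace and stop on an object; "grip_force" is the grip in N (left out, the last holds). Time passes only in rows, so rows that do not move let the fingers close. It gives the time, the measured TCP pose, the force, the opening and the grip force at its end, in the units of the state.
- ctrl.state(): the state, without advancing time (a new reading comes with each control period).
- ctrl.capture(name): name is "scene" or "side" or "wrist"; returns the picture (384x512x3 uint8, red, green, blue); there is no depth.
- ctrl.get_calibration(name): a dict with "fx", "fy", "cx", "cy" (pixels), "R" (3x3) and "t" (3): a world point X has camera coordinates R X + t. Camera axes: x right, y down, z forward; pixel columns grow to the right and rows downward; lengths in mm; the calibration is good to about 2 mm. A picture is of the moment at which its call begins: read the wrist's pose just before it. get_calibration takes no time and is no camera call; for the wrist camera it gives the pose at the moment of the call.
- ctrl.sign_off(): hands the job in; it is judged then, once.
The state is a dict: "time": time; "q": joint angles; "qvel": joint speeds; "joint_torque": joint torques, N m; "position": TCP position; "tool_rot": TCP orientation; "contact_force": force on the tool from outside, world axes, zero at the start; "torque": the same for the moment, N m; "width": finger opening in mm; "gripper_force": force on a finger pad.
Only numpy, scipy, OpenCV 4.12 (cv2) and the standard library are available. Lean on these libraries where they do the work, as an engineer would, in place of code of your own. Each camera call takes 0.05 s, during which the arm holds its last target. There are 200 camera calls.

## Working session

There is one attempt and no reset: what is moved stays moved. The work goes in short steps, Python scripts to look and compute and a tool call to move; the robot and the scene stay as the last step left them, time stands still between calls to the robot, and variables do not carry over. Pictures are saved under pics/ and viewed, at most 11 in all, crops included, and the job is handed in when it is done.

Besides the shell and the picture viewer there is one more tool, called as name(argument=value, ...) on one line, values as JSON. apply_moves: Moves the arm, as the interface text tells. Shift numbers are shares of 0.05 m and turn numbers shares of 6 degrees, none past 1 either way. Its arguments: {"type":"object","properties":{"commands":{"type":"array"},"grip_force":{"type":"number"}},"required":["commands"]}

```bash
mkdir -p pics; cat > h.py <<'E'
import numpy as np, cv2
from rig import ctrl
def save(n,f,crop=None,s=1):
    im=ctrl.capture(n)
    if crop: a,b,c,d=crop; im=im[b:d,a:c]
    im=cv2.resize(im,None,fx=s,fy=s,interpolation=cv2.INTER_CUBIC)
    cv2.imwrite('pics/'+f,im[:,:,::-1])
def ray(n,u,v,z,c=None):
    c=c or ctrl.get_calibration(n); R=np.array(c['R']);t=np.array(c['t'])
    d=R.T@np.array([(u-c['cx'])/c['fx'],(v-c['cy'])/c['fy'],1]); o=-R.T@t
    return o+d*(z-o[2])/d[2]
def proj(n,X,c=None):
    c=c or ctrl.get_calibration(n); p=np.array(c['R'])@np.array(X)+np.array(c['t'])
    return np.array([c['fx']*p[0]/p[2]+c['cx'],c['fy']*p[1]/p[2]+c['cy']])
E
python3 - <<'E'
from h import *
save('scene','s0.png',None,1.5); save('side','d0.png',None,1.5)
s=ctrl.state(); print(s['time'],s['position'],s['tool_rot'],s['width'],ctrl.tcp_to_tips)
for n in('scene','side','wrist'):
  c=ctrl.get_calibration(n); print(n,-np.array(c['R']).T@c['t'],c['fx'],np.round(c['R'],2).tolist())
E
```

```text
0.1 [143.7333244  556.50865572 241.88104613] [ 1.26040677e-01  9.92024949e-01 -4.95765115e-04 -5.53944025e-05] 85.36857792492846 11.0
scene [ 106.4301746  -755.84849494  912.2199712 ] 407.8986953606717 [[0.8, -0.6, 0.01], [-0.44, -0.59, -0.68], [0.41, 0.54, -0.74]]
side [621.49462915 679.88009313 662.10394542] 370.3858427307258 [[-1.0, 0.08, -0.01], [0.06, 0.59, -0.8], [-0.06, -0.8, -0.6]]
wrist [ 65.33346707 577.30452059 373.94216317] 271.2962827783175 [[0.25, 0.97, 0.0], [0.92, -0.24, 0.31], [0.3, -0.08, -0.95]]
```

View pics/s0.png

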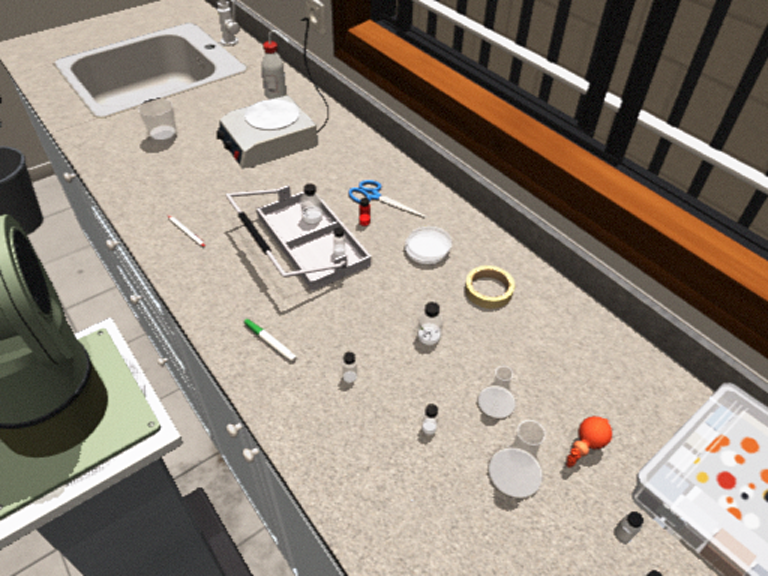

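View pics/d0.png

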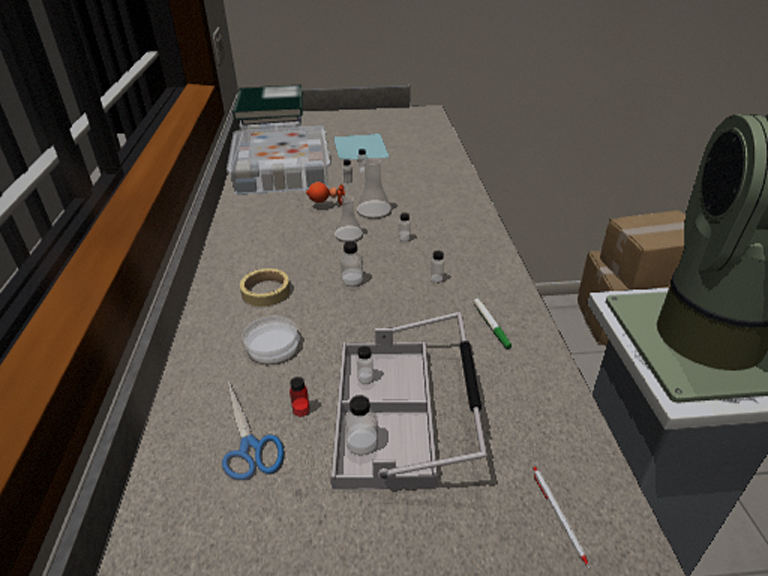

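The strays in scene (1.5× pixels): bottle (430,325), vials (349,370) and (430,420). The home bottle is in the left bay, the home vial in the right. Next I'll enlarge both views.

```bash
python3 - <<'E'
from h import *
save('scene','s1.png',(140,115,340,315),3); save('side','d1.png',(200,130,360,340),2.85)
E
```

```text
(no output)
```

View pics/s1.png

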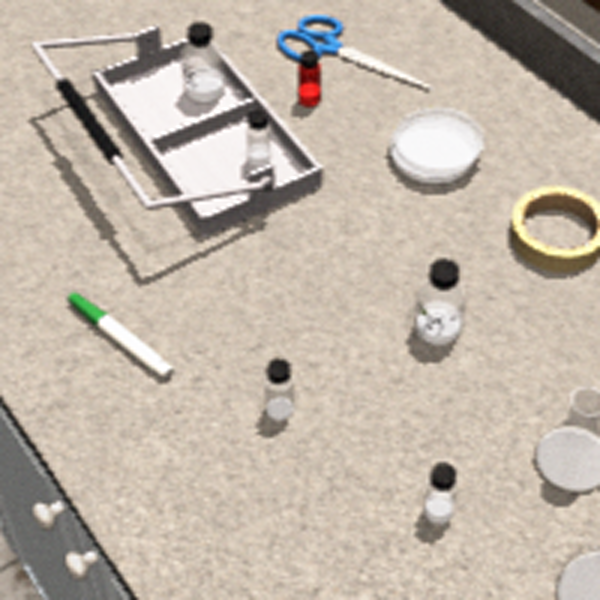

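View pics/d1.png

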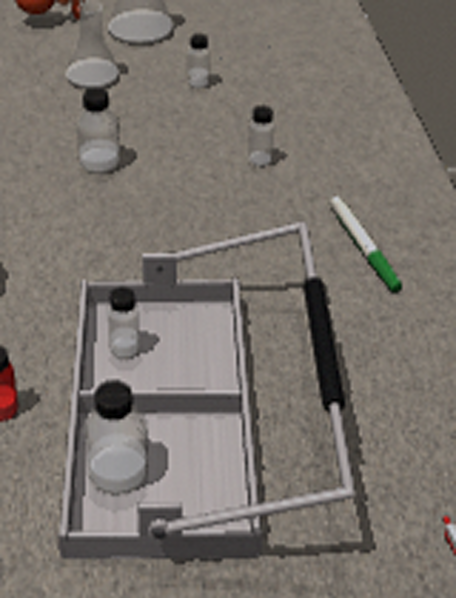

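```bash
python3 - <<'E'
from h import *
cs,cd=ctrl.get_calibration('scene'),ctrl.get_calibration('side')
S=lambda x,y:(140+x/3,115+y/3); D=lambda x,y:(200+x/2.85,130+y/2.85)
def tri(a,b):
    P=[np.array([[c['fx'],0,c['cx']],[0,c['fy'],c['cy']],[0,0,1]])@np.c_[np.array(c['R']),c['t']] for c in(cs,cd)]
    X=cv2.triangulatePoints(P[0],P[1],np.array(a,float),np.array(b,float))[:,0]; return X[:3]/X[3]
for n,z,a,b in [('bot',87,(445,267),(96,94)),('A',64,(279,366),(262,111)),('B',64,(443,470),(199,40)),('hv',69,(258,117),(122,293)),('hb',92,(200,30),(113,388)),
 ('gripL',67,(63,85),(333,402)),('gripR',67,(112,155),(315,282)),('cFL',28,(97,73),(258,530)),('cBR',28,(321,170),(83,284)),('cFR',28,(200,217),(236,282)),('cBL',28,(205,40),(64,535)),
 ('tape',25,(558,220),(-1,-1)),('mk1',9,(72,298),(397,285)),('mk2',9,(168,373),(336,202)),('flaskS',0,(572,460),(92,72))]:
    print(n,ray('scene',*S(*a),z,cs).round(),ray('side',*D(*b),z,cd).round(),tri(S(*a),D(*b)).round())
E
```

```text
bot [ 617. -244.   87.] [ 615. -241.   87.] [ 616. -243.   86.]
A [ 444. -231.   64.] [ 445. -227.   64.] [ 445. -230.   62.]
B [ 491. -393.   64.] [ 492. -383.   64.] [ 492. -391.   60.]
hv [604.  36.  69.] [605.  39.  69.] [605.  38.  68.]
hb [619. 166.  92.] [617. 163.  92.] [618. 164.  94.]
gripL [468. 200.  67.] [457. 169.  67.] [462. 182.  83.]
gripR [457.  77.  67.] [444.  39.  67.] [450.  59.  85.]
cFL [525. 240.  28.] [523. 244.  28.] [525. 243.  26.]
cBR [635. -31.  28.] [637. -20.  28.] [638. -26.  23.]
cFR [500. -13.  28.] [502.  -9.  28.] [501. -11.  26.]
cBL [653. 219.  28.] [657. 236.  28.] [659. 229.  19.]
tape [ 786. -225.   25.] [ 733. -589.   25.] [ 697. -304.  160.]
mk1 [353. -15.   9.] [354. -12.   9.] [353. -13.   7.]
mk2 [ 381. -144.    9.] [ 382. -138.    9.] [ 381. -142.    6.]
flaskS [ 616. -424.    0.] [ 617. -432.    0.] [ 616. -425.    3.]
```

Cap heights triangulate to the expected values, and the carrier comes out centred near (580,110) with a yaw of about -5.2°. The home bottle is in the left bay. First I'll swing the arm over towards the strays.

apply_moves(commands=[[0.85,-0.69,0,0,0,0.26,1],[0.85,-0.69,0,0,0,0.26,1],[0.85,-0.69,0,0,0,0.26,1],[0.85,-0.69,0,0,0,0.26,1],[0.85,-0.69,0,0,0,0.26,1],[0.85,-0.69,0,0,0,0.26,1],[0.5,-1,0,0,0,0,1],[0.5,-1,0,0,0,0,1],[0.5,-1,0,0,0,0,1],[0.5,-1,0,0,0,0,1],[0.5,-1,0,0,0,0,1],[0.5,-1,0,0,0,0,1]], grip_force=30)

```text
time: 1.7
position: [549.4, 47.9, 242.3]
tool_rot: [0.045, 0.999, -0.0, -0.0]
contact_force: [0.9, 0.2, 0.3]
width: 85.3
gripper_force: 0.0
```

apply_moves(commands=[[0.222,-0.97,0,0,0,0,1],[0.222,-0.97,0,0,0,0,1],[0.222,-0.97,0,0,0,0,1],[0.222,-0.97,0,0,0,0,1],[0.222,-0.97,0,0,0,0,1],[0.222,-0.97,0,0,0,0,1],[0,0,-1,0,0,0,1],[0,0,-1,0,0,0,1]])

```text
time: 2.7
position: [615.2, -241.8, 140.8]
tool_rot: [0.045, 0.999, -0.0, 0.0]
contact_force: [1.3, -0.1, -1.0]
width: 85.5
gripper_force: 0.0
```

```bash
python3 - <<'E'
from h import *
s=ctrl.state(); print(s['position'],s['q'])
save('wrist','w0.png'); save('scene','s2.png',(200,150,360,310),1.5)
print(proj('wrist',[616,-243,87]),proj('wrist',[616,-243,0]))
a=cv2.imread('pics/w0.png');b=cv2.imread('pics/s2.png'); b=cv2.copyMakeBorder(b,0,a.shape[0]-b.shape[0],0,0,0); cv2.imwrite('pics/c0.png',np.hstack([a,b]))
E
```

```text
[ 615.22767326 -241.75045503  140.76248317] [ 0.41035799  0.96389096 -0.20253737  1.24308644  0.20390006  0.95391646
  1.65532558]
[253.82872393 223.09213321] [254.82044132 188.41994818]
```

View pics/c0.png

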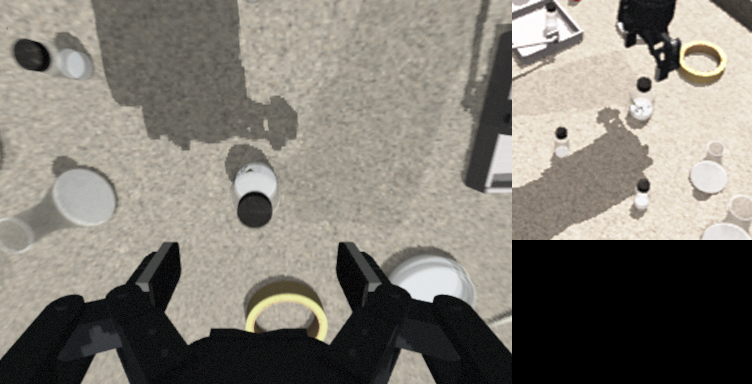

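```bash
python3 - <<'E'
from h import *
for n,u,v,z in[('cap',254,212,87),('base',256,184,2),('B',30,55,64),('flask',84,197,0),('tape',286,310,25),('carr BR',472,190,28)]: print(n,ray('wrist',u,v,z).round())
E
```

```text
cap [ 607. -242.   87.]
base [ 611. -241.    2.]
B [ 487. -386.   64.]
flask [ 609. -423.    0.]
tape [ 751. -221.   25.]
carr BR [627. -39.  28.]
```

Bottle cap is at (254,211) in the wrist view and lies between the fingers in y. In x the wrist view reads 607 mm against 616 mm from the other two cameras, so I'll aim for 613.

apply_moves(commands=[[-0.04,-0.02,-0.8,0,0,0,1],[0,0,-0.7,0,0,0,1],[0,0,-0.4,0,0,0,1],[0,0,-0.17,0,0,0,1],[0,0,0,0,0,0,0.4],[0,0,0,0,0,0,0.4],[0,0,0,0,0,0,0.4],[0,0,0,0,0,0,0.4]], grip_force=30)

```text
time: 3.8
position: [613.9, -242.6, 40.0]
tool_rot: [0.045, 0.999, -0.0, 0.001]
contact_force: [-1.8, -0.3, 7.9]
width: 44.6
gripper_force: 29.7
```

apply_moves(commands=[[0,0,0.5,0,0,0,0.4],[0,0,1,0,0,0,0.4],[0,0,0.9,0,0,0,0.4],[0,0,0,0,0,0,0.4]])

```text
time: 4.3
position: [614.7, -242.8, 162.7]
tool_rot: [0.045, 0.999, -0.001, 0.003]
contact_force: [-0.1, 0.4, -1.7]
width: 44.3
gripper_force: 31.3
```

```bash
python3 - <<'E'
from h import *
s=ctrl.state(); print(s['position'],s['width'])
save('wrist','w1.png'); save('side','d2.png',(200,130,330,290),2.4)
a=cv2.imread('pics/w1.png')[:,:410];b=cv2.imread('pics/d2.png'); print(b.shape); cv2.imwrite('pics/c1.png',np.hstack([a,b]))
E
```

```text
[ 614.74308483 -242.78167921  162.6912554 ] 44.347620134382716
(384, 312, 3)
```

View pics/c1.png

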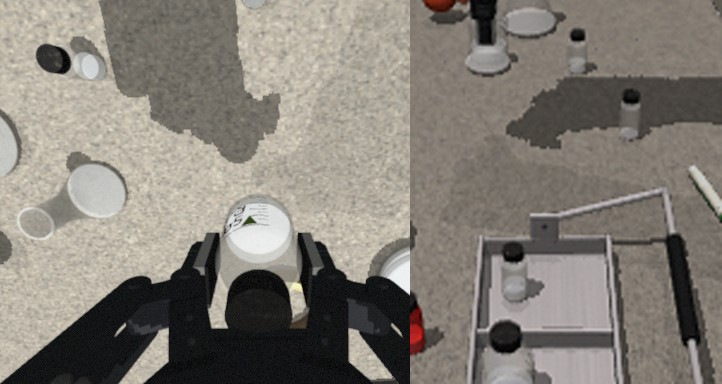

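apply_moves(commands=[[-0.13,0.6,0.1,0,0,0,0.4],[-0.13,1,0,0,0,0,0.4],[-0.13,1,0,0,0,0,0.4],[-0.13,1,0,0,0,0,0.4],[-0.13,1,0,0,0,0,0.4],[-0.13,1,0,0,0,0,0.4],[-0.13,1,0,0,0,0,0.4],[-0.13,1,0,0,0,0,0.4],[-0.13,0.5,0,0,0,0,0.4],[-0.02,0.3,0,0,0,0,0.4],[0,0,0,0,0,0,0.4]])

```text
time: 5.78
position: [553.9, 177.8, 163.3]
tool_rot: [0.044, 0.999, -0.0, -0.0]
contact_force: [-0.5, -0.3, -1.6]
width: 44.8
gripper_force: 31.3
```

```bash
python3 - <<'E'
from h import *
s=ctrl.state(); print(s['position'],s['width'])
save('side','d3.png',(200,200,360,345),2.5); save('scene','s3.png',(140,70,250,215),2.5)
a=cv2.imread('pics/d3.png');b=cv2.imread('pics/s3.png'); cv2.imwrite('pics/c2.png',np.hstack([a,b])); print(a.shape,b.shape)
E
```

```text
[553.86566486 177.80900431 163.26485349] 44.84867278785437
(362, 400, 3) (362, 275, 3)
```

View pics/c2.png

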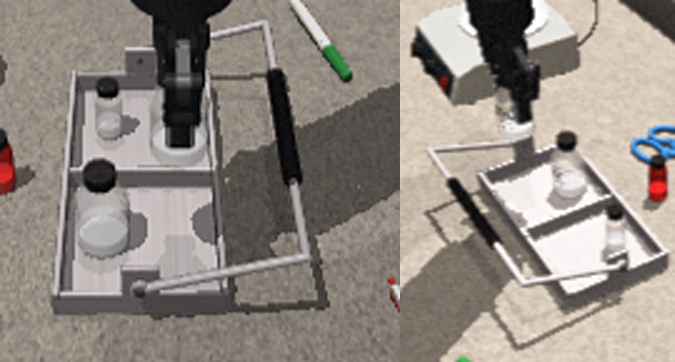

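```bash
python3 - <<'E'
from h import *
print(ray('side',271.6,259,123),ray('scene',185.6,120.8,123))
E
```

```text
[554.24264176 178.19838247 123.        ] [557.38876152 187.3639256  123.        ]
```

Base rays land at (554–557,178–187), matching the tool position, so I'll lower it.

apply_moves(commands=[[0.02,0,-0.7,0,0,0,0.4],[0,0,-0.7,0,0,0,0.4],[0,0,-0.4,0,0,0,0.4],[0,0,-0.25,0,0,0,0.4],[0,0,-0.15,0,0,0,0.4],[0,0,-0.08,0,0,0,0.4],[0,0,0,0,0,0,0.4]])

```text
time: 6.75
position: [555.0, 177.7, 50.0]
tool_rot: [0.045, 0.999, -0.0, 0.0]
contact_force: [0.1, 0.2, -0.6]
width: 44.5
gripper_force: 31.3
```

apply_moves(commands=[[0,0,-0.04,0,0,0,0.4],[0,0,-0.03,0,0,0,0.4],[0,0,-0.02,0,0,0,0.4],[0,0,0,0,0,0,0.4]])

```text
time: 7.25
position: [554.9, 177.7, 45.2]
tool_rot: [0.045, 0.999, -0.0, -0.0]
contact_force: [0.5, -0.1, -0.9]
width: 44.5
gripper_force: 31.3
```

apply_moves(commands=[[0,0,-0.03,0,0,0,0.4],[0,0,-0.03,0,0,0,0.4],[0,0,0,0,0,0,0.4]])

```text
time: 7.62
position: [555.4, 177.8, 44.2]
tool_rot: [0.045, 0.999, 0.0, 0.001]
contact_force: [-8.8, -4.2, 38.6]
width: 44.5
gripper_force: 35.7
```

apply_moves(commands=[[0,0,0.03,0,0,0,0.4],[0,0,0,0,0,0,0.72],[0,0,0,0,0,0,0.72],[0,0,0.3,0,0,0,0.72],[0,0,0.7,0,0,0,0.72],[0,0,1,0,0,0,0.72],[0,0,1,0,0,0,0.72],[0,-0.5,0,0,0,0,0.72]])

```text
time: 8.62
position: [555.8, 154.3, 198.0]
tool_rot: [0.044, 0.999, 0.001, 0.003]
contact_force: [-0.2, -1.1, -1.1]
width: 61.2
gripper_force: 0.0
```

apply_moves(commands=[[-0.28,-0.955,0,0,0,0,0.72],[-0.28,-0.955,0,0,0,0,0.72],[-0.28,-0.955,0,0,0,0,0.72],[-0.28,-0.955,0,0,0,0,0.72],[-0.28,-0.955,0,0,0,0,0.72],[-0.28,-0.955,0,0,0,0,0.72],[-0.28,-0.955,0,0,0,0,0.72],[-0.28,-0.955,0,0,0,0,0.72],[0,0,-0.7,0,0,0,0.72],[0,0,0,0,0,0,0.72]])

```text
time: 9.88
position: [442.2, -229.1, 158.3]
tool_rot: [0.045, 0.999, 0.0, -0.001]
contact_force: [0.3, 1.1, 1.2]
width: 61.3
gripper_force: 0.0
```

```bash
python3 - <<'E'
from h import *
s=ctrl.state(); print(s['position'],s['width'])
c=ctrl.get_calibration('wrist');a=ctrl.capture('wrist')[:,:,::-1]
print(proj('wrist',[444,-229,64],c),ray('wrist',*proj('wrist',[444,-229,64],c),64,c))
b=ctrl.capture('side')[200:345,200:330,::-1]; b=cv2.resize(b,None,fx=2.2,fy=2.2); b=cv2.copyMakeBorder(b,0,384-b.shape[0],0,0,0)
cv2.imwrite('pics/c3.png',np.hstack([a,b]))
E
```

```text
[ 442.17098714 -229.09589972  158.26140575] 61.34094567345042
[257.17882198 201.01196388] [ 444. -229.   64.]
```

View pics/c3.png

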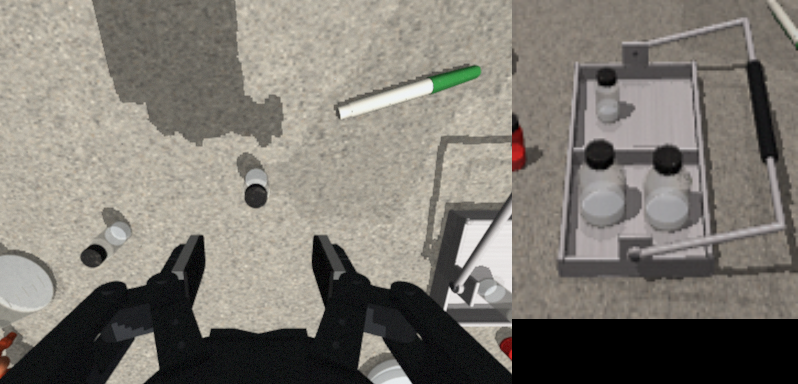

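The bottle stands upright in the left bay. Vial A's cap is at (256,196), well lined up with the gripper.

apply_moves(commands=[[0,0,-0.8,0,0,0,0.72],[0,0,-0.8,0,0,0,0.72],[0,0,-0.5,0,0,0,0.72],[0,0,-0.2,0,0,0,0.72],[0,0,-0.08,0,0,0,0.72],[0,0,0,0,0,0,0.2],[0,0,0,0,0,0,0.2],[0,0,0,0,0,0,0.2],[0,0,0,0,0,0,0.2]], grip_force=25)

```text
time: 11.1
position: [443.3, -229.5, 40.5]
tool_rot: [0.045, 0.999, -0.0, 0.001]
contact_force: [-0.5, 1.2, 9.7]
width: 25.9
gripper_force: 25.3
```

apply_moves(commands=[[0,0,0.4,0,0,0,0.2],[0,0,0.9,0,0,0,0.2],[0,0,1,0,0,0,0.2],[0.295,0.87,0,0,0,0,0.2],[0.295,0.87,0,0,0,0,0.2],[0.295,0.87,0,0,0,0,0.2],[0.295,0.87,0,0,0,0,0.2],[0.295,0.87,0,0,0,0,0.2],[0.295,0.87,0,0,0,0,0.2],[0.295,0.87,0,0,0,0,0.2],[0,0,0,0,0,0,0.2]])

```text
time: 12.48
position: [546.4, 78.8, 155.0]
tool_rot: [0.043, 0.999, 0.001, 0.0]
contact_force: [0.9, 0.2, -0.8]
width: 25.8
gripper_force: 24.8
```

apply_moves(commands=[[0,-0.04,-0.7,0,0,0,0.2],[0,0,-0.6,0,0,0,0.2],[0,0,-0.4,0,0,0,0.2],[0,0,-0.25,0,0,0,0.2],[0,0,-0.12,0,0,0,0.2],[0,0,-0.06,0,0,0,0.2],[0,0,0,0,0,0,0.2]])

```text
time: 13.35
position: [546.3, 73.2, 48.6]
tool_rot: [0.045, 0.999, -0.0, 0.0]
contact_force: [-0.2, 0.3, 0.0]
width: 25.9
gripper_force: 24.8
```

apply_moves(commands=[[0,0,-0.04,0,0,0,0.2],[0,0,-0.02,0,0,0,0.2],[0,0,-0.02,0,0,0,0.2],[0,0,0,0,0,0,0.2]])

```text
time: 13.85
position: [546.5, 73.2, 45.4]
tool_rot: [0.045, 0.999, 0.0, 0.001]
contact_force: [-5.3, -1.7, 24.9]
width: 26.2
gripper_force: 27.1
```

apply_moves(commands=[[0,0,0.02,0,0,0,0.2],[0,0,0,0,0,0,0.5],[0,0,0,0,0,0,0.5],[0,0,0.3,0,0,0,0.5],[0,0,0.7,0,0,0,0.5],[0,0,1,0,0,0,0.5],[0,0,0.5,0,0,0,0.6]])

```text
time: 14.72
position: [546.6, 73.3, 173.6]
tool_rot: [0.045, 0.999, 0.0, 0.001]
contact_force: [-0.9, -0.0, -0.6]
width: 51.2
gripper_force: 0.0
```

apply_moves(commands=[[-0.113,-0.922,0,0,0,0,0.72],[-0.113,-0.922,0,0,0,0,0.72],[-0.113,-0.922,0,0,0,0,0.72],[-0.113,-0.922,0,0,0,0,0.72],[-0.113,-0.922,0,0,0,0,0.72],[-0.113,-0.922,0,0,0,0,0.72],[-0.113,-0.922,0,0,0,0,0.72],[-0.113,-0.922,0,0,0,0,0.72],[-0.113,-0.922,0,0,0,0,0.72],[-0.113,-0.922,0,0,0,0,0.72],[0,0,-0.3,0,0,0,0.72],[0,0,0,0,0,0,0.72]])

```text
time: 16.23
position: [489.4, -387.0, 155.0]
tool_rot: [0.045, 0.999, 0.001, -0.001]
contact_force: [0.8, 1.5, 0.4]
width: 61.4
gripper_force: 0.0
```

```bash
python3 - <<'E'
from h import *
s=ctrl.state(); print(s['position'],s['width'],s['q'])
c=ctrl.get_calibration('wrist');a=ctrl.capture('wrist')[:,:,::-1]
print(proj('wrist',[490,-388,64],c))
b=ctrl.capture('side')[200:345,200:330,::-1]; b=cv2.resize(b,None,fx=2.2,fy=2.2); b=cv2.copyMakeBorder(b,0,384-b.shape[0],0,0,0)
cv2.imwrite('pics/c4.png',np.hstack([a,b]))
E
```

```text
[ 489.38236016 -387.01110683  155.01926775] 61.40385965603414 [ 0.72612601  0.89177873 -0.23644092  1.39022576  0.23646731  0.88874972
  1.9065708 ]
[255.76810397 200.94601347]
```

View pics/c4.png

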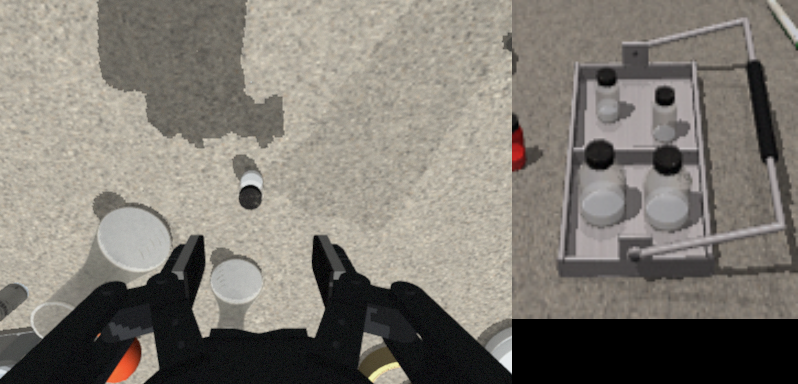

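Vial A stands upright in the right bay. Vial B's cap is at (250,198), about 4 mm more to -y than predicted, so I'll correct for that and grasp it.

apply_moves(commands=[[0,-0.07,-0.8,0,0,0,0.72],[0,0,-0.8,0,0,0,0.72],[0,0,-0.5,0,0,0,0.72],[0,0,-0.15,0,0,0,0.72],[0,0,-0.06,0,0,0,0.72],[0,0,0,0,0,0,0.2],[0,0,0,0,0,0,0.2],[0,0,0,0,0,0,0.2],[0,0,0,0,0,0,0.2],[0,0,0.4,0,0,0,0.2],[0,0,0.9,0,0,0,0.2],[0,0,1,0,0,0,0.2]])

```text
time: 17.82
position: [489.5, -391.1, 157.4]
tool_rot: [0.045, 0.999, -0.0, 0.0]
contact_force: [0.3, -0.6, 0.0]
width: 25.2
gripper_force: 24.7
```

apply_moves(commands=[[0.116,0.916,0,0,0,0,0.2],[0.116,0.916,0,0,0,0,0.2],[0.116,0.916,0,0,0,0,0.2],[0.116,0.916,0,0,0,0,0.2],[0.116,0.916,0,0,0,0,0.2],[0.116,0.916,0,0,0,0,0.2],[0.116,0.916,0,0,0,0,0.2],[0.116,0.916,0,0,0,0,0.2],[0.116,0.916,0,0,0,0,0.2],[0,0,0,0,0,0,0.2]])

```text
time: 19.08
position: [542.2, 24.7, 156.1]
tool_rot: [0.042, 0.999, 0.001, 0.001]
contact_force: [0.4, -0.4, 0.5]
width: 25.2
gripper_force: 24.7
```

apply_moves(commands=[[0,-0.02,-0.7,0,0,0,0.2],[0,0,-0.6,0,0,0,0.2],[0,0,-0.4,0,0,0,0.2],[0,0,-0.25,0,0,0,0.2],[0,0,-0.12,0,0,0,0.2],[0,0,-0.06,0,0,0,0.2],[0,0,0,0,0,0,0.2]])

```text
time: 19.95
position: [542.0, 19.9, 48.7]
tool_rot: [0.045, 0.999, -0.0, 0.0]
contact_force: [0.1, -0.7, -0.7]
width: 25.0
gripper_force: 24.7
```

apply_moves(commands=[[0,0,-0.04,0,0,0,0.2],[0,0,-0.02,0,0,0,0.2],[0,0,-0.02,0,0,0,0.2],[0,0,0,0,0,0,0.2]])

```text
time: 20.45
position: [542.3, 19.9, 45.3]
tool_rot: [0.045, 0.999, -0.0, 0.001]
contact_force: [-2.4, -0.7, 21.5]
width: 25.1
gripper_force: 27.0
```

apply_moves(commands=[[0,0,0.02,0,0,0,0.2],[0,0,0,0,0,0,0.45],[0,0,0,0,0,0,0.45],[0,0,0.3,0,0,0,0.45],[0,0,0.7,0,0,0,0.45],[0,0,1,0,0,0,0.45],[0,0,1,0,0,-1,0.6],[0,0,0,0,0,-1,0.6],[0,0,0,0,0,-1,0.6],[0,0,0,0,0,-1,0.6],[0,0,0,0,0,-1,0.6],[0,0,0,0,0,-1,0.6]])

```text
time: 21.95
position: [541.8, 20.0, 196.2]
tool_rot: [0.353, 0.936, 0.0, 0.0]
contact_force: [0.5, -0.3, -0.4]
width: 51.1
gripper_force: 0.0
```

apply_moves(commands=[[-0.19,0.22,0,0,0,-1,0.6],[-0.19,0.22,0,0,0,-1,0.6],[-0.19,0.22,0,0,0,-1,0.6],[-0.19,0.22,0,0,0,-1,0.6],[-0.19,0.22,0,0,0,-1,0.6],[-0.19,0.22,0,0,0,-1,0.6],[-0.19,0.22,0,0,0,-1,0.6],[-0.19,0.22,0,0,0,-1,0.6],[-0.19,0.22,0,0,0,-1,0.6],[0,0,0,0,0,0,0.6]])

```text
time: 23.2
position: [456.0, 119.8, 195.9]
tool_rot: [0.737, 0.676, 0.0, -0.0]
contact_force: [0.4, -0.9, 0.4]
width: 50.9
gripper_force: 0.0
```

```bash
python3 - <<'E'
from h import *
s=ctrl.state(); print(s['position'],s['tool_rot'],s['width'],s['q'])
c=ctrl.get_calibration('wrist');a=ctrl.capture('wrist')[:,:,::-1]
print(proj('wrist',[456,120,84],c),proj('wrist',[462,182,84],c))
b=ctrl.capture('side')[200:345,200:330,::-1]; b=cv2.resize(b,None,fx=2.2,fy=2.2); b=cv2.copyMakeBorder(b,0,384-b.shape[0],0,0,0)
cv2.imwrite('pics/c5.png',np.hstack([a,b]))
E
```

```text
[455.97802507 119.75074763 195.93561185] [ 7.37303554e-01  6.75561401e-01  3.59570222e-04 -3.63932654e-04] 50.947903923393234 [-0.52098787  0.65915485  0.3472713   1.91950997 -0.36633159  0.6243831
 -0.02796303]
[259.703021   191.87264862] [260.53423423 124.27554365]
```

View pics/c5.png

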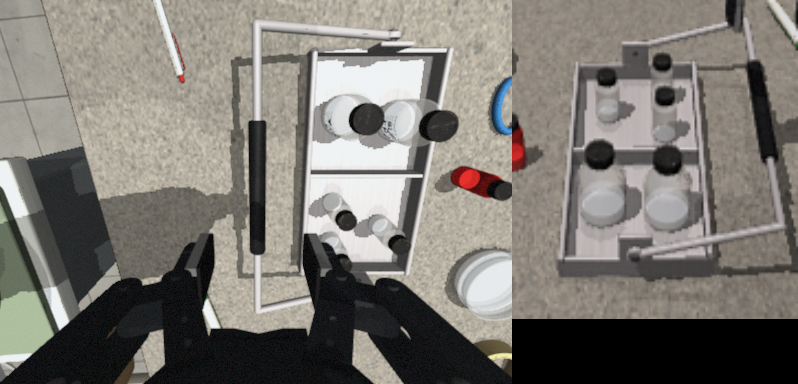

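All five stand upright in their bays. The grip tube runs from (257,122) to (257,252) between the open fingers, so I'll go down and grip it.

apply_moves(commands=[[-0.03,0,-0.8,0,0,0,0.6],[0,0,-0.8,0,0,0,0.6],[0,0,-0.6,0,0,0,0.6],[0,0,-0.2,0,0,0,0.6],[0,0,-0.08,0,0,0,0.6],[0,0,0,0,0,0,0.1],[0,0,0,0,0,0,0.1],[0,0,0,0,0,0,0.1],[0,0,0,0,0,0,0.1],[0,0,0,0,0,0,0.1]], grip_force=20)

```text
time: 24.55
position: [454.6, 119.1, 71.3]
tool_rot: [0.738, 0.675, -0.0, -0.0]
contact_force: [-3.8, 1.8, 3.1]
width: 15.5
gripper_force: 20.4
```

```bash
python3 - <<'E'
from h import *
s=ctrl.state(); print(s['position'],s['width'],s['contact_force'])
e=np.linspace(.3,1.53,13); x=130*(np.cos(.3)-np.cos(e)); z=130*(np.sin(e)-np.sin(.3))
for a,b in zip(np.diff(x),np.diff(z)): print((np.array([a*.996,-a*.09,b])/50).round(2))
E
```

```text
[454.62267091 119.06223564  71.34802173] 15.4739901458114 [-3.831575    1.7872396   3.08065097]
[ 0.09 -0.01  0.25]
[ 0.12 -0.01  0.24]
[ 0.14 -0.01  0.23]
[ 0.16 -0.01  0.21]
[ 0.18 -0.02  0.19]
[ 0.2  -0.02  0.17]
[ 0.22 -0.02  0.15]
[ 0.23 -0.02  0.13]
[ 0.24 -0.02  0.1 ]
[ 0.25 -0.02  0.08]
[ 0.26 -0.02  0.05]
[ 0.26 -0.02  0.02]
```

apply_moves(commands=[[0.09,-0.01,0.25,0,0,0,0.1],[0.12,-0.01,0.24,0,0,0,0.1],[0.14,-0.01,0.23,0,0,0,0.1],[0.16,-0.01,0.21,0,0,0,0.1],[0.18,-0.02,0.19,0,0,0,0.1],[0.2,-0.02,0.17,0,0,0,0.1],[0,0,0,0,0,0,0.1]])

```text
time: 25.42
position: [496.5, 115.4, 136.6]
tool_rot: [0.738, 0.675, -0.002, -0.003]
contact_force: [-28.7, 4.0, 34.4]
width: 15.0
gripper_force: 23.1
```

Force on the tool points outward along the handle arms, so my path is inside the true arc. I'll relieve it outward.

apply_moves(commands=[[-0.04,0,0.08,0,0,0,0.1],[0,0,0,0,0,0,0.1]])

```text
time: 25.68
position: [498.7, 115.1, 139.8]
tool_rot: [0.738, 0.675, 0.001, 0.001]
contact_force: [7.1, 2.9, -8.8]
width: 15.3
gripper_force: 21.4
```

```bash
python3 - <<'E'
import numpy as np
e=np.linspace(.893,1.54,8); x=-130*np.cos(e); z=130*np.sin(e)
for a,b in zip(np.diff(x),np.diff(z)): print((np.array([a*.996,-a*.09,b])/50).round(2))
E
```

```text
[ 0.19 -0.02  0.14]
[ 0.21 -0.02  0.12]
[ 0.22 -0.02  0.1 ]
[ 0.22 -0.02  0.08]
[ 0.23 -0.02  0.06]
[ 0.24 -0.02  0.04]
[ 0.24 -0.02  0.02]
```

apply_moves(commands=[[0.19,-0.02,0.14,0,0,0,0.1],[0.21,-0.02,0.12,0,0,0,0.1],[0.22,-0.02,0.1,0,0,0,0.1],[0.22,-0.02,0.08,0,0,0,0.1],[0,0,0,0,0,0,0.1]])

```text
time: 26.3
position: [540.0, 111.2, 162.1]
tool_rot: [0.738, 0.675, 0.001, 0.0]
contact_force: [-2.2, 4.7, 9.3]
width: 15.2
gripper_force: 22.6
```

apply_moves(commands=[[0.23,-0.02,0.07,0,0,0,0.1],[0.24,-0.02,0.05,0,0,0,0.1],[0.22,-0.02,0.02,0,0,0,0.1],[0,0,0,0,0,0,0.1]])

```text
time: 26.8
position: [574.3, 108.0, 168.7]
tool_rot: [0.738, 0.675, 0.001, 0.0]
contact_force: [1.5, 3.7, 2.8]
width: 15.4
gripper_force: 21.8
```

apply_moves(commands=[[0.08,-0.01,0,0,0,0,0.1],[0.04,0,0,0,0,0,0.1],[0,0,0,0,0,0,0.1]])

```text
time: 27.18
position: [578.6, 107.6, 168.7]
tool_rot: [0.738, 0.675, -0.001, -0.001]
contact_force: [-10.8, 3.6, 9.3]
width: 15.0
gripper_force: 22.5
```

apply_moves(commands=[[0,0,0,0,0,0,0.5],[0,0,0,0,0,0,0.5],[0,0,0,0,0,0,0.5],[0,0,0.4,0,0,0,0.5],[0,0,0.8,0,0,0,0.5],[0,0,0.8,0,0,0,0.5],[-0.8,0,0.2,0,0,0,0.5],[-0.8,0,0,0,0,0,0.5],[0,0,0,0,0,0,0.5]])

```text
time: 28.3
position: [498.2, 107.6, 279.4]
tool_rot: [0.738, 0.675, 0.0, -0.0]
contact_force: [-0.1, -0.6, 0.2]
width: 42.8
gripper_force: 0.0
```

```bash
python3 - <<'E'
from h import *
s=ctrl.state(); print(s['position'],s['contact_force'])
a=cv2.resize(ctrl.capture('side')[180:345,200:350,::-1],None,fx=2.6,fy=2.6)
b=cv2.resize(ctrl.capture('scene')[70:235,140:290,::-1],None,fx=2.6,fy=2.6)
cv2.imwrite('pics/c6.png',np.hstack([a,b]))
for e in(1.57,1.44):
  p=[580-130*np.cos(e),110+12*np.cos(e),45+130*np.sin(e)]
  print((proj('side',p)-[200,180])*2.6,(proj('scene',p)-[140,70])*2.6+[390,0])
E
```

```text
[498.2194014  107.58021822 279.43811079] [-0.11487479 -0.60794559  0.21508893]
[143.89522641  96.55951505] [555.36460254 122.00015322]
[165.65450929  97.55925446] [542.02075707 127.49740205]
```

View pics/c6.png

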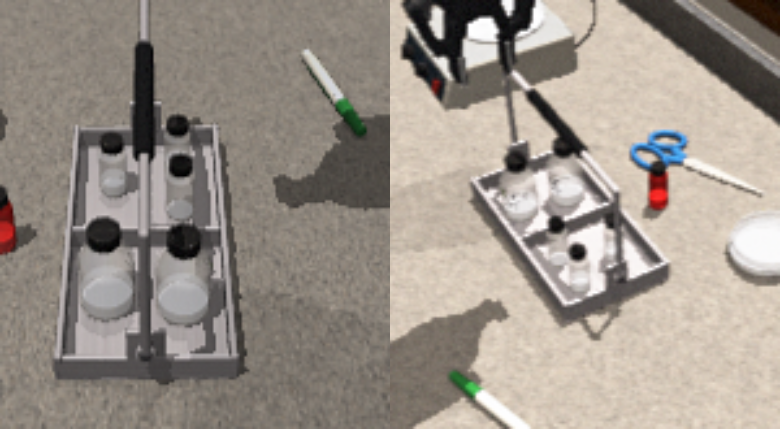

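The handle is fully upright: its grip centre at (144,98) in the side crop matches the projection for the stop. All five vessels stand in their own bays and the arm is clear.

```bash
python3 -c "
from rig import ctrl
print(ctrl.sign_off())"
```

```text
the job is handed in; nothing more can be done
None
```

The bottle and both vials stand upright in the bays of their own kind, the handle is upright at its stop, and the job was handed in at about 28 s of the 72 s allowed; sign-off returned no verdict.

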